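# Load a tin into the shop's feed lane, home against the stop

## Task

Pick up the small round tin and stand it flat in the upper, open part of the sloping feed lane. Then push it down the lane, past the sprung roller and with its front in under the clear hood, until it rests against the stop, and leave it there upright and touching the stop. Push gently so that the stop is not rammed, and leave the other goods on the desk undisturbed.

Things in the scene. Friction and masses are not known exactly. Their poses are not given: they have to be found in the camera images.
- tin: the round steel tin, 60 mm in diameter and 42 mm tall, about 0.15 to 0.3 kg, standing upright on the desk among the other goods. Origin at the centre of its underside, z up its axis. Round, so its yaw is of no matter.
- lane: sloping aluminium U-channel, fixed on a stand: 64 mm wide inside, walls 18 mm high, 4 mm thick, floor 310 mm long. Origin on its floor's centre line at the loading place, 110 mm above the desk: stand the tin here, flat (within 25 mm along the lane). x runs down the lane (0.21 rad below level), y across it, z square to its floor. Friction holds the tin wherever it is left in the lane.
- lane_end (a point): centre of the lane floor's open upper end, 75 mm uphill of the lane's origin. The fingers can come down into the lane here, behind the tin. Axes as the lane's.
- roller (a point): the sprung white roller in the lane's +y wall, 60 mm downhill of the lane's origin: 12 mm thick, 20 mm tall, reaching 8 mm into the lane. This point is its innermost side at mid height. Pushing the tin past it takes some 3 to 9 N; then it springs out again. Axes as the lane's.
- hood_mouth (a point): point on the lane's floor under the uphill edge of the clear hood, 134 mm downhill of the lane's origin; the hood covers the next 91 mm. Inside height 53 mm, top 56 mm above the floor. With the tin home, its rear still stands 10 mm or more outside the hood. Axes as the lane's.
- escapement: escapement at the low end; origin and axes are the lane's. Its stop, an upright steel plate 50 mm wide, 36 mm tall under the hood, was set by hand: its uphill face is anywhere from x = 139 to 175 mm, not measured, to be felt. It yields up to 3.5 mm at 2.6 N/mm (plus 2 N at 20 mm/s), then is rigid; over 15 N harms it. As the push eases, it follows the tin back a little, touching it.
- jar: bystander: small glass jar with a white cap, 50 mm in diameter, 70 mm tall; origin at the centre of its underside
- boxtin: bystander: flat oblong steel tin, 72 x 52 x 30 mm; origin at the centre of its underside, x along its length
- choko: bystander: small white cup, 54 mm in diameter, 45 mm tall; origin at the centre of its underside
- tape: bystander: clear roll of tape lying flat, 80 mm in diameter, 18 mm tall; origin at the centre of its underside
Things that resemble listed ones, but are neither listed nor needed, are in the scene too. Leave any brown or pink look-alike of the tin alone.

How it is judged (in metres and radians):
On the way:
1. the tin stands flat on the floor of the open upper part of the lane, uphill of the roller (x of tin in the frame of lane between -0.04 and 0.035 m and y of tin in the frame of lane between -0.006 and 0.006 m and z of tin in the frame of lane between -0.004 and 0.005 m and angle between the z axis of tin and the z axis of lane, either way round below 0.12 rad), for 0.2 s.
At the end, for the whole second after the job is handed in: the tin stands flat on the lane floor, its front under the hood (its centre 100 to 156 mm down the lane, within 5 mm of the floor, 6 mm of the centre line and 0.12 rad of square), at rest, and bears on the escapement's stop with more than 0.15 N (x of tin in the frame of lane between 0.1 and 0.156 m and y of tin in the frame of lane between -0.006 and 0.006 m and z of tin in the frame of lane between -0.004 and 0.005 m and angle between the z axis of tin and the z axis of lane, either way round below 0.12 rad and contact force between tin and escapement above 0.15 N and linear speed of tin below 0.02 m/s); the robot touches nothing.
It fails at once if the escapement's stop is pushed with more than 15 N (contact force between tin and escapement above 15 N).
It fails at once if another of the goods is moved by more than 30 mm (distance of any of jar, boxtin, choko, tape from where it was at the start of the episode above 0.03 m).
It also fails if it takes over 58 s, if anything falls off the work surface, if the arm or the gripper's body presses on something with over 40 N, if the wrist force passes 120 N, or if a joint passes its speed limit or range.

## Robot

A 6-joint arm with a two-finger parallel gripper is mounted at the origin on the work surface. World frame = base frame: x ahead of the robot, y to its left, z up, the work surface at z = 0. Lengths are in mm, angles in rad, forces in N, time in s.
With the tool pointing down it reaches from about 275 to 1000 mm from the base axis. Payload 8.4 kg.
Tool frame: the origin (TCP) lies on the centre line of the jaws, within the pads' length; the fingertips stand r.tip_reach ahead of it and the grasp point (between the pads) lies 11 mm behind it (r.tip_reach is the distance from the TCP to the fingertips, in mm); z points along the fingers, y is the line along which they close (so a half turn about z gives the same grasp; the last joint's range is limited). The gripper opens to 85 mm and grips with 20 to 120 N. Pads are 22 mm wide; open, the fingers measure 114 mm over their backs; the gripper's body (76 mm by 85 mm) begins 54 mm behind the grasp point. The pads swing forward as they close: fully open they stand 13 mm farther back than shut.
Start: joints at [-1.116, 0.353, 1.633, -0, 1.155, -0.002], TCP at [275.673, -560.921, 210.181] pointing down, gripper open.
Joint ranges: [-2.63, 2.63], [-0.92, 2.1], [0.06, 2.66], [-1.3, 4.44], [0, 2.69], [-3.02, 3.02]. Speed limits (rad/s): [2.22, 2.22, 2.79, 3.14, 3.14, 3.14].

## Interface

Orientations are given as [roll, pitch, yaw] about the fixed x, y, z axes, in that order (R = Rz(yaw) Ry(pitch) Rx(roll)).
In Python, from rig import r gives the robot as it stands.
- The arm moves only by the tool carry_out, never from a script. Its argument "targets" is a list of rows, each an object with "dp": the shift along the tool's x, y, z in mm, a list of three; "yaw": the turn about the tool's z in degrees. A call has 1 to 12 rows; each row is the pose to reach, as a shift and turn from the pose commanded when the call began, along the tool's axes at that moment; what a row does not reach only later rows make up. A row lasts 1/8 s, in which the tool goes at most 62.5 mm and 10.7 degrees, less where a joint would pass 70% of its speed; a pose out of reach is approached as far as the arm can. A call with a gripper value outside its range is refused whole. "fingers" is the opening, from -1 (shut) to 1 (fully open), so that 0 is half open, set as the call begins (left out, the last holds). The fingers move at their own pace and stop on an object; "grip_force" is the grip in N (left out, the last holds). Time passes only in rows, so rows that repeat a pose let the fingers close. It gives the time, the measured TCP pose, the force, the opening and the grip force at its end, in the units of the state.
- r.sense(): the state, without advancing time (a new reading comes with each control period).
- r.grab_frame(name): name is "scene" or "top"; returns the picture (384x512x3 uint8, red, green, blue); there is no depth.
- r.get_calibration(name): a dict with "fx", "fy", "cx", "cy" (pixels), "rvec" (rotation vector, rad) and "tvec" (3), from world to camera coordinates, as OpenCV has them. Camera axes: x right, y down, z forward; pixel columns grow to the right and rows downward; lengths in mm; the calibration is good to about 2 mm. A picture is of the moment at which its call begins. get_calibration takes no time and is no camera call.
- r.sign_off(): hands the job in; it is judged then, once.
The state is a dict: "clock": time; "qpos": joint angles; "qvel": joint speeds; "joint_efforts": joint torques, N m; "eef_pos": TCP position; "tcp_rot": TCP orientation; "contact_force": force on the tool from outside, world axes, zero at the start; "wrist_torque": the same for the moment, N m; "opening": opening from 0.0 (shut) to 1.0 (fully open); "grasp_force": force on a finger pad.
Only numpy, scipy, OpenCV 4.12 (cv2) and the standard library are available. Lean on these libraries where they do the work, as an engineer would, in place of code of your own. Each camera call takes 0.05 s, during which the arm holds its last target. There are 200 camera calls.

## Working session

There is one attempt and no reset: what is moved stays moved. The work goes in short steps, Python scripts to look and compute and a tool call to move; the robot and the scene stay as the last step left them, time stands still between calls to the robot, and variables do not carry over. Pictures are saved under pics/ and viewed, at most 10 in all, crops included, and the job is handed in when it is done.

Besides the shell and the picture viewer there is one more tool, called as name(argument=value, ...) on one line, values as JSON. carry_out: Moves the arm, as the interface text tells. Its arguments: {"type":"object","properties":{"targets":{"type":"array","items":{"type":"object","properties":{"dp":{"type":"array","items":{"type":"number"}},"yaw":{"type":"number"}}}},"fingers":{"type":"number"},"grip_force":{"type":"number"}},"required":["targets"]}

```bash
mkdir -p pics; ls; python3 - <<'E'
from rig import r
import cv2
for n in("scene","top"):
    cv2.imwrite(f"pics/{n}0.png",cv2.resize(r.grab_frame(n)[:,:,::-1],None,fx=1.5,fy=1.5,interpolation=cv2.INTER_CUBIC))
    print(n,r.get_calibration(n))
print(r.sense(),r.tip_reach)
E
```

```text
pics
scene {'fx': 428.98866371600695, 'fy': 428.98866371600695, 'cx': 251.18382847227372, 'cy': 190.12907034071617, 'rvec': array([ 1.43233354,  1.83410922, -1.00162349]), 'tvec': array([ 226.28197442, -186.71672722, 1643.5426669 ])}
top {'fx': 452.2599859478403, 'fy': 452.2599859478403, 'cx': 249.50243798377858, 'cy': 199.05185409951602, 'rvec': array([ 2.21221961, -2.15392963,  0.03491303]), 'tvec': array([ -97.50362666,  566.53479393, 1319.50097331])}
{'clock': 0.1, 'qpos': array([-1.11642738e+00,  3.53591627e-01,  1.63401197e+00,  6.46147674e-07,
        1.15522132e+00, -2.37900398e-03]), 'qvel': array([-1.83769950e-03, -3.26324269e-04, -2.01135044e-03,  6.60284636e-04,
       -1.61422427e-03, -6.72986376e-05]), 'joint_efforts': array([-1.73113727e-03, -6.06358266e+01, -3.42819786e+01, -1.42750537e-04,
        3.94717834e-03,  2.23655616e-05]), 'eef_pos': array([ 275.46674788, -560.53717802,  209.54927123]), 'tcp_rot': array([-3.14036039e+00, -3.52240164e-06,  4.56747684e-01]), 'contact_force': array([ 0.53255753,  0.49648153, -0.45812193]), 'wrist_torque': array([0.02148744, 0.00959051, 0.00649699]), 'grasp_force': 0.0, 'opening': 1.0014279900442098} 8.0
```

View pics/scene0.png

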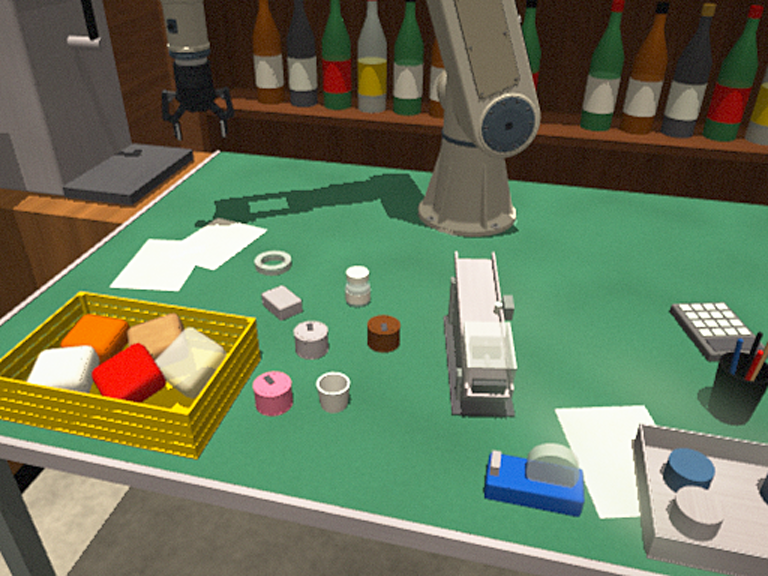

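View pics/top0.png

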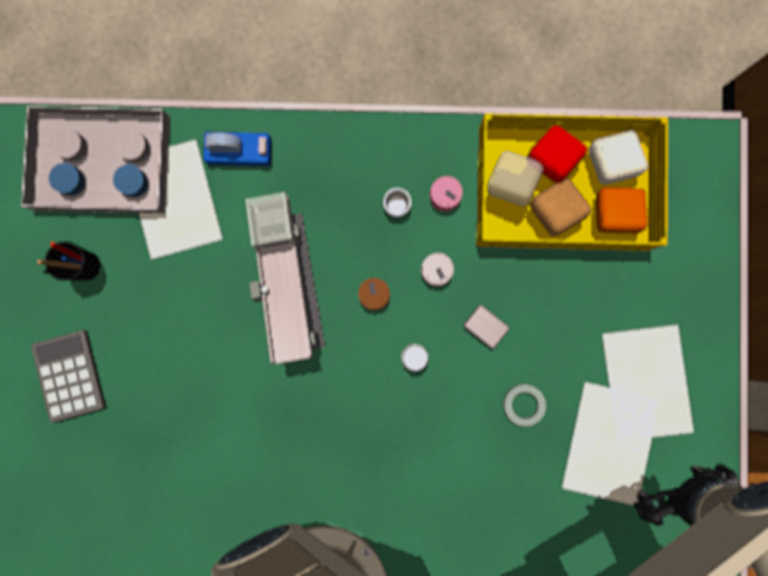

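The tin candidates in the top view (at 1.5x) are silver (437,269), brown (374,294) and pink (446,193). The plain steel one at (437,269), seen at (311,339) in the scene view, fits the description; brown and pink are the look-alikes. I'll confirm it and look at the lane in enlarged crops.

```bash
cat > h.py <<'E'
from rig import r
import numpy as np, cv2
def cal(n):
    c=r.get_calibration(n); K=np.array([[c['fx'],0,c['cx']],[0,c['fy'],c['cy']],[0,0,1]]); return K,np.array(c['rvec']),np.array(c['tvec'])
def proj(n,P):
    K,rv,t=cal(n); return cv2.projectPoints(np.atleast_2d(np.float64(P)),rv,t,K,None)[0][:,0]
def ray(n,uv,z):
    K,rv,t=cal(n); R=cv2.Rodrigues(rv)[0]; C=-R.T@t
    d=R.T@np.linalg.inv(K)@np.array([uv[0],uv[1],1.]); return C+d*(z-C[2])/d[2]
def crop(n,f,x,y,w,h,s):
    im=cv2.imread(f)[y:y+h,x:x+w]; return cv2.resize(im,None,fx=s,fy=s,interpolation=cv2.INTER_CUBIC)
E
python3 - <<'E'
from h import *
for n in("scene","top"): cv2.imwrite(f"pics/{n}_raw.png",r.grab_frame(n)[:,:,::-1])
a=crop(0,"pics/top_raw.png",155,120,70,120,5); 
b=crop(0,"pics/scene_raw.png",290,160,60,120,5)
cv2.imwrite("pics/lane.png",np.hstack([a,b])); 
a=crop(0,"pics/top_raw.png",235,110,80,80,5); b=crop(0,"pics/scene_raw.png",165,195,80,80,5)
cv2.imwrite("pics/tin.png",np.hstack([a,b]))
E
```

```text
(no output)
```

View pics/lane.png

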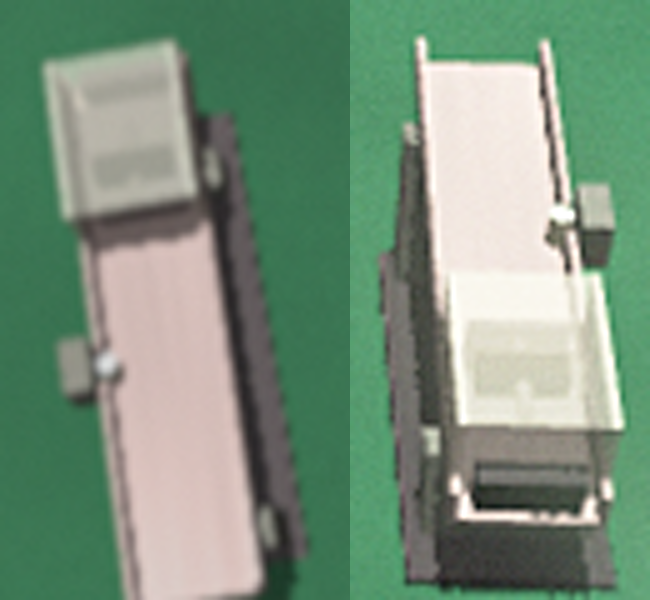

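View pics/tin.png

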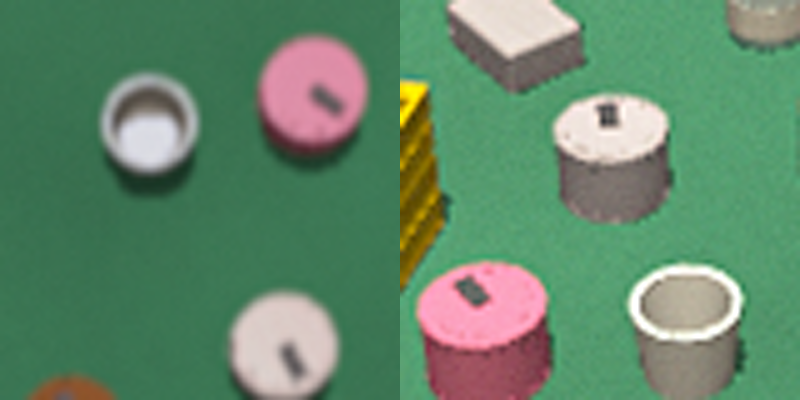

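The silver disc, with its top centre at about (291.4,178.6) in the raw top image and (206.8,220.4) in the scene image, is the plain steel tin. In the lane crop, the roller, hood, wall tips and low end are all clear. Next I'll fit the lane pose to both views.

```bash
cat > fit.py <<'E'
from h import *
from scipy.optimize import least_squares
def T(c,off,p): return (c[0]+(p[0]+.5)/5-.5, c[1]+(p[1]+.5)/5-.5)
t=lambda u,v:T((155,120),0,(u,v)); s=lambda u,v:T((290,160),0,(u-350,v))
obs=[("top",(60,30,20),t(108,365)),("top",(134,'h',56),t(65,222)),("top",(134,'-h',56),t(200,200)),("top",(225,'-h',56),t(178,40)),("top",(225,'h',56),t(43,62)),
("scene",(-75,-34,18),s(420,40)),("scene",(-75,34,18),s(545,40)),("scene",(60,30,20),s(562,210)),
("scene",(235,-34,18),s(455,485)),("scene",(235,34,18),s(606,488)),("scene",(235,-36,0),s(452,518)),("scene",(235,36,0),s(608,518)),
("scene",(225,'h',56),s(622,428)),("scene",(225,'-h',56),s(452,428)),("scene",(134,'h',56),s(600,275)),("scene",(134,'-h',56),s(448,275)),("scene",(-75,0,0),s(485,62))]
def lane(p,P):
    from scipy.spatial.transform import Rotation as Ro
    return Ro.from_euler('xyz',[0,.21,p[2]]).apply(P)+[p[0],p[1],110]
def P3(q,h): return [ {'h':h,'-h':-h}.get(v,v) if isinstance(v,str) else v for v in q]
def res(p): return np.concatenate([proj(n,lane(p,P3(q,p[3])))[0]-uv for n,q,uv in obs])
if __name__=="__main__":
    f=least_squares(res,[500,150,.14,36],loss='soft_l1',x_scale=[100,100,.1,10]); print(f.x.round(4)); print(f.fun.reshape(-1,2).round(1).tolist())
    np.save("lane.npy",f.x)
    for n,uv in(("top",(291.4,178.6)),("scene",(206.8,220.4))): print("tin",n,ray(n,uv,42).round(1))
    # overlay
    out=[]
    for n,(x,y,w,h),sc in(("top",(150,115,75,135),4.4),("scene",(285,155,65,125),4.7)):
        im=cv2.resize(cv2.imread(f"pics/{n}_raw.png")[y:y+h,x:x+w],None,fx=sc,fy=sc,interpolation=cv2.INTER_CUBIC)
        H=f.x[3]
        L=[[(-75,a,z),(235,a,z)] for a,z in((32,0),(-32,0),(32,18),(-32,18),(36,18),(-36,18))]+[[(-75,-32,0),(-75,32,0)],[(-75,-36,18),(-75,36,18)],[(134,-H,56),(134,H,56)],[(225,-H,56),(225,H,56)],[(134,H,56),(225,H,56)],[(134,-H,56),(225,-H,56)]]
        for l in L:
            q=((proj(n,lane(f.x,l))-[x,y]+.5)*sc-.5).round().astype(int); cv2.line(im,q[0].tolist(),q[1].tolist(),(0,0,255),1,cv2.LINE_AA)
        out.append(cv2.resize(im,None,fx=590/im.shape[0],fy=590/im.shape[0]))
    cv2.imwrite("pics/ov.png",np.hstack(out))
E
python3 fit.py
```

```text
[5.210199e+02 7.602000e+01 2.010000e-01 3.676450e+01]
[[-0.7, -0.3], [-0.7, -0.8], [-0.9, -1.2], [-0.9, 0.2], [-0.2, 0.4], [0.3, -1.1], [0.0, -0.4], [-0.1, 0.3], [-0.2, 1.2], [0.0, 1.5], [-1.3, -0.7], [-0.6, 0.4], [0.1, -0.5], [0.5, -1.6], [0.1, -0.6], [-1.0, -1.5], [-1.0, -0.3]]
tin top [ 629.8 -202.4   42. ]
tin scene [ 633.9 -198.9   42. ]
```

View pics/ov.png

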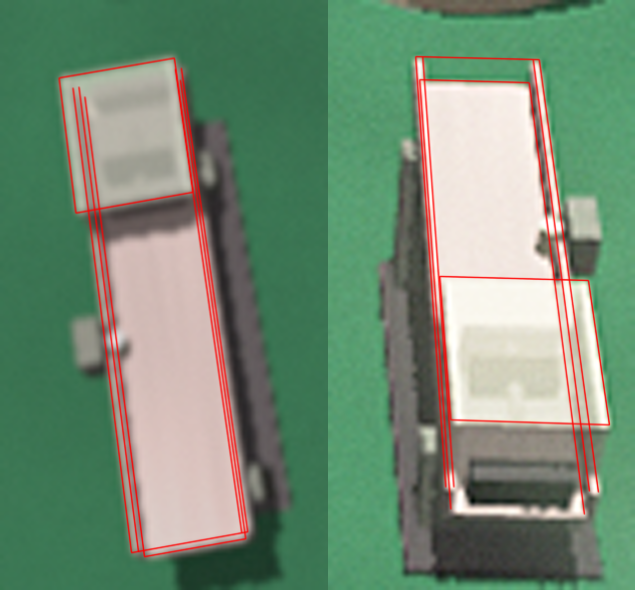

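The fit holds: residuals are about 1 px and the recovered widths match. The lane origin is about (521, 75, 110), yaw 0.20. The two cameras disagree by about 3 mm, so I'll take the tin at (632, -200.6). Next I go above the tin with the tool yaw set to the lane's.

carry_out(targets=[{"dp": [80, -28, 15], "yaw": 2.5}, {"dp": [160, -55, 30], "yaw": 5}, {"dp": [240, -83, 45], "yaw": 7.5}, {"dp": [320, -111, 60], "yaw": 10}, {"dp": [400, -138, 75], "yaw": 12.5}, {"dp": [479, -166, 89], "yaw": 14.7}, {"dp": [479, -166, 89], "yaw": 14.7}, {"dp": [479, -166, 89], "yaw": 14.7}, {"dp": [479, -166, 89], "yaw": 14.7}, {"dp": [479, -166, 89], "yaw": 14.7}, {"dp": [479, -166, 89], "yaw": 14.7}, {"dp": [479, -166, 89], "yaw": 14.7}], fingers=1, grip_force=30)

```text
clock: 1.7
eef_pos: [631.6, -202.1, 121.6]
tcp_rot: [3.141, -0.0, 0.198]
contact_force: [0.1, -0.6, 0.5]
opening: 1.001
grasp_force: 0.0
```

carry_out(targets=[{"dp": [0, -1, 30], "yaw": 0}, {"dp": [0, -1, 55], "yaw": 0}, {"dp": [0, -1, 75], "yaw": 0}, {"dp": [0, -1, 88], "yaw": 0}, {"dp": [0, -1, 95], "yaw": 0}, {"dp": [0, -1, 95], "yaw": 0}, {"dp": [0, -1, 95], "yaw": 0}])

```text
clock: 2.58
eef_pos: [632.7, -199.8, 26.9]
tcp_rot: [3.141, -0.001, 0.2]
contact_force: [-0.4, -0.1, -0.8]
opening: 1.003
grasp_force: 0.0
```

carry_out(targets=[{"dp": [0, 0, 0], "yaw": 0}, {"dp": [0, 0, 0], "yaw": 0}, {"dp": [0, 0, 0], "yaw": 0}, {"dp": [0, 0, 0], "yaw": 0}, {"dp": [0, 0, 0], "yaw": 0}, {"dp": [0, 0, 0], "yaw": 0}, {"dp": [0, 0, 0], "yaw": 0}, {"dp": [0, 0, 0], "yaw": 0}], fingers=-1, grip_force=30)

```text
clock: 3.58
eef_pos: [632.1, -199.7, 26.1]
tcp_rot: [-3.142, 0.0, 0.2]
contact_force: [0.2, 0.4, 0.7]
opening: -0.001
grasp_force: 0.0
```

```bash
python3 - <<'E'
from h import *
for n in("scene","top"): cv2.imwrite(f"pics/{n}1.png",r.grab_frame(n)[:,:,::-1])
a=crop(0,"pics/top1.png",235,130,100,100,4); b=crop(0,"pics/scene1.png",160,170,100,100,4)
cv2.imwrite("pics/g1.png",np.hstack([a,b]))
E
```

```text
(no output)
```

View pics/g1.png

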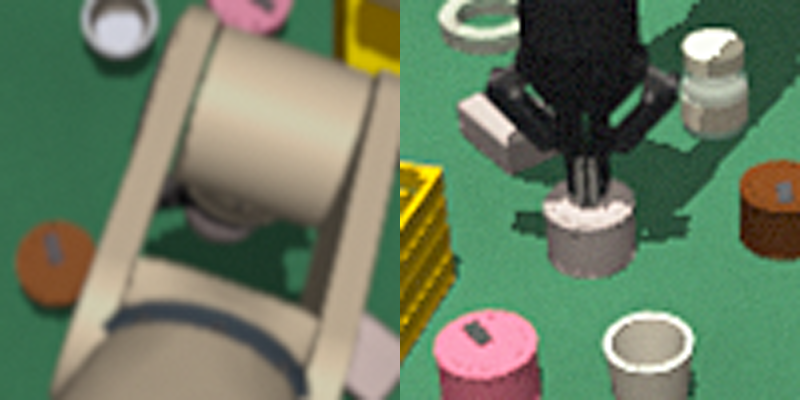

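```bash
python3 - <<'E'
from h import *
print("start tips seen (134.2,89):",[ (z,proj("scene",[275.5,-560.5,z])[0].round(1).tolist()) for z in(190,201,214,225)])
print("now tips seen (207,221.2):",[ (z,proj("scene",[632,-199.7,z])[0].round(1).tolist()) for z in(18,26,34,42)])
a=cv2.imread("pics/scene_raw.png").astype(int);b=cv2.imread("pics/scene1.png").astype(int)
print([abs(a-b)[y,170:240:5].sum(1).tolist() for y in(225,232,238)])
# tin bright top extents
for f in("scene_raw","scene1"):
    im=cv2.imread(f"pics/{f}.png")[200:250,185:232]; hs=cv2.cvtColor(im,cv2.COLOR_BGR2HSV); m=(hs[:,:,1]<70)
    ys,xs=np.where(m); print(f,xs.min()+185,xs.max()+185,ys.min()+200,ys.max()+200, [ (np.where(m[y])[0].min()+185,np.where(m[y])[0].max()+185) for y in(28,32,36)])
print(r.sense()['eef_pos'],r.sense()['contact_force'],r.sense()['clock'])
E
```

```text
start tips seen (134.2,89): [(190, [136.2, 106.3]), (201, [135.7, 103.1]), (214, [135.2, 99.4]), (225, [134.7, 96.2])]
now tips seen (207,221.2): [(18, [207.2, 227.1]), (26, [207.0, 224.8]), (34, [206.9, 222.4]), (42, [206.8, 220.0])]
[[6, 8, 7, 4, 164, 149, 6, 4, 2, 1, 178, 182, 181, 12], [1, 7, 9, 4, 8, 1, 6, 3, 2, 5, 6, 10, 3, 18], [1, 13, 1, 12, 7, 8, 4, 4, 2, 11, 5, 9, 19, 5]]
scene_raw 185 231 200 249 [(np.int64(197), np.int64(218)), (np.int64(197), np.int64(218)), (np.int64(198), np.int64(216))]
scene1 185 231 200 249 [(np.int64(196), np.int64(218)), (np.int64(197), np.int64(218)), (np.int64(198), np.int64(216))]
[ 632.13509517 -199.69186294   26.16563562] [-0.50645647 -0.4431281   0.26271033] 3.675
```

The tin has not moved, and the fingers shut above it: the tips are well behind where the stated TCP would put them. I'll measure the real tip height by touching the tin's top gently with the shut fingers.

carry_out(targets=[{"dp": [0, 0, 1], "yaw": 0}, {"dp": [0, 0, 2], "yaw": 0}, {"dp": [0, 0, 2], "yaw": 0}])

```text
clock: 4.05
eef_pos: [632.1, -199.7, 24.0]
tcp_rot: [-3.142, 0.0, 0.2]
contact_force: [-0.3, 0.1, -0.4]
opening: 0.002
grasp_force: 0.0
```

carry_out(targets=[{"dp": [0, 0, 1], "yaw": 0}, {"dp": [0, 0, 2], "yaw": 0}, {"dp": [0, 0, 2], "yaw": 0}])

```text
clock: 4.42
eef_pos: [632.1, -199.6, 22.1]
tcp_rot: [-3.142, 0.0, 0.2]
contact_force: [-0.9, -0.9, -0.1]
opening: -0.002
grasp_force: 0.0
```

carry_out(targets=[{"dp": [0, 0, 1], "yaw": 0}, {"dp": [0, 0, 2], "yaw": 0}, {"dp": [0, 0, 2], "yaw": 0}])

```text
clock: 4.8
eef_pos: [632.2, -199.7, 21.0]
tcp_rot: [3.142, -0.0, 0.2]
contact_force: [-1.9, 0.6, 7.9]
opening: 0.002
grasp_force: 3.9
```

Contact came at TCP z ≈ 21, on the 42 mm tin top. So the shut tips are really about 21 mm behind the TCP, about 34 mm when open, not 8 mm ahead of it. I'll correct for that by backing up, opening and going down until TCP z ≈ -6.

carry_out(targets=[{"dp": [0, 0, -20], "yaw": 0}, {"dp": [0, 0, -35], "yaw": 0}, {"dp": [0, 0, -35], "yaw": 0}, {"dp": [0, 0, -35], "yaw": 0}, {"dp": [0, 0, -35], "yaw": 0}, {"dp": [0, 0, -35], "yaw": 0}, {"dp": [0, 0, -35], "yaw": 0}, {"dp": [0, 0, -35], "yaw": 0}, {"dp": [0, 0, -35], "yaw": 0}], fingers=1)

```text
clock: 5.92
eef_pos: [632.1, -199.7, 55.1]
tcp_rot: [-3.142, 0.0, 0.2]
contact_force: [0.5, -0.4, -0.1]
opening: 0.998
grasp_force: 0.0
```

carry_out(targets=[{"dp": [0, 0, 15], "yaw": 0}, {"dp": [0, 0, 27], "yaw": 0}, {"dp": [0, 0, 37], "yaw": 0}, {"dp": [0, 0, 45], "yaw": 0}, {"dp": [0, 0, 50], "yaw": 0}, {"dp": [0, 0, 55], "yaw": 0}, {"dp": [0, 0, 58], "yaw": 0}, {"dp": [0, 0, 61], "yaw": 0}, {"dp": [0, 0, 61], "yaw": 0}])

```text
clock: 7.05
eef_pos: [632.1, -199.7, -5.9]
tcp_rot: [-3.141, 0.0, 0.2]
contact_force: [-0.6, -0.1, 0.2]
opening: 0.995
grasp_force: 0.0
```

carry_out(targets=[{"dp": [0, 0, 0], "yaw": 0}, {"dp": [0, 0, 0], "yaw": 0}, {"dp": [0, 0, 0], "yaw": 0}, {"dp": [0, 0, 0], "yaw": 0}, {"dp": [0, 0, 0], "yaw": 0}, {"dp": [0, 0, 0], "yaw": 0}, {"dp": [0, 0, 0], "yaw": 0}, {"dp": [0, 0, 0], "yaw": 0}], fingers=-1, grip_force=30)

```text
clock: 8.05
eef_pos: [632.5, -199.9, -5.3]
tcp_rot: [3.141, -0.001, 0.2]
contact_force: [-1.1, -0.3, 5.2]
opening: 0.694
grasp_force: 32.6
```

Gripped (opening 0.694, or 59 mm; 33 N on the pads). Next I lift and carry it over the loading place with the tin's underside about 50 mm above the lane floor.

carry_out(targets=[{"dp": [0, 0, -30], "yaw": 0}, {"dp": [0, 0, -75], "yaw": 0}, {"dp": [0, 0, -120], "yaw": 0}, {"dp": [0, 0, -162], "yaw": 0}, {"dp": [-5, -40, -162], "yaw": 0}, {"dp": [-15, -90, -162], "yaw": 0}, {"dp": [-25, -140, -162], "yaw": 0}, {"dp": [-36, -190, -162], "yaw": 0}, {"dp": [-46, -240, -162], "yaw": 0}, {"dp": [-53, -278, -162], "yaw": 0}, {"dp": [-54.5, -291.5, -162], "yaw": 0}, {"dp": [-54.5, -291.5, -162], "yaw": 0}])

```text
clock: 9.55
eef_pos: [520.7, 75.5, 156.1]
tcp_rot: [3.141, 0.0, 0.202]
contact_force: [0.6, 0.1, -2.0]
opening: 0.688
grasp_force: 33.8
```

```bash
python3 - <<'E'
from h import *
for n in("scene","top"): cv2.imwrite(f"pics/{n}2.png",r.grab_frame(n)[:,:,::-1])
a=crop(0,"pics/top2.png",145,125,75,110,5); b=crop(0,"pics/scene2.png",280,125,80,110,5)
cv2.imwrite("pics/g2.png",np.hstack([a,b])); print(r.sense()['eef_pos'],r.sense()['opening'],r.sense()['contact_force'])
E
```

```text
[521.21114819  74.39143647 156.0836728 ] 0.6894591992814979 [-0.16994842  0.63430855 -2.0277767 ]
```

View pics/g2.png

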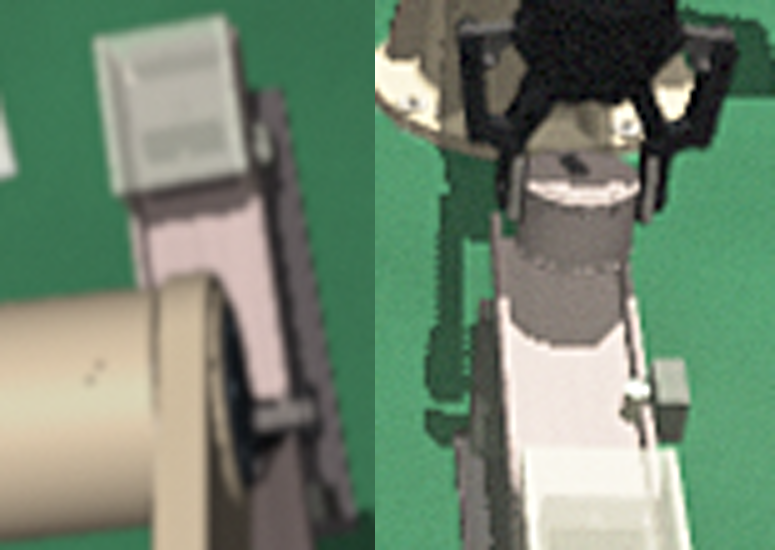

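```bash
python3 - <<'E'
from h import *
from fit import obs,P3,lane,least_squares
im=cv2.imread("pics/scene2.png").astype(float)
# column profile of tin body, rows ~172..175
for y in (168,171,174): print(y,im[y,302:338].mean(1).round().astype(int).tolist(), (im[y,302:338,1]-im[y,302:338,2]).round().astype(int).tolist())
print("tin proj",[proj("scene",[521,75,z])[0].round(2).tolist() for z in(162,180,204)])
for n in("scene","top"):
    o=[k for k in obs if k[0]==n]
    f=least_squares(lambda p:np.concatenate([proj(n,lane(p,P3(q,p[3])))[0]-uv for n,q,uv in o]),[521,76,.2,36.7],loss='soft_l1',x_scale=[100,100,.1,10]); print(n,f.x.round(3),np.sqrt((f.fun**2).mean()).round(2))
E
```

```text
168 [66, 103, 133, 79, 76, 104, 91, 60, 92, 94, 96, 104, 111, 110, 109, 112, 117, 116, 116, 99, 124, 116, 114, 115, 109, 98, 111, 108, 102, 85, 24, 64, 110, 117, 124, 123] [28, 2, -14, 31, 17, -2, 0, -6, -6, -9, -10, -4, -8, -10, -12, -9, -11, -8, -8, -7, -4, -10, -3, -12, -10, -5, -9, -7, -7, -8, 0, -14, -9, 33, 78, 78]
171 [62, 90, 131, 82, 54, 56, 69, 88, 93, 106, 102, 106, 114, 114, 112, 118, 114, 115, 115, 116, 118, 116, 118, 114, 112, 113, 112, 103, 97, 107, 124, 122, 120, 118, 119, 120] [33, -6, -12, 21, 45, 38, 10, -2, -5, -8, -6, -6, -5, -9, -7, -9, -9, -9, -8, -8, -7, -9, -8, -12, -10, -8, -5, -11, -12, 25, 80, 76, 75, 72, 72, 72]
174 [117, 92, 122, 132, 132, 126, 103, 102, 96, 101, 102, 106, 113, 111, 115, 115, 113, 121, 118, 114, 115, 116, 110, 117, 111, 110, 109, 100, 96, 119, 121, 118, 122, 121, 119, 120] [63, 0, -11, -13, -9, -13, -8, -7, -4, -9, -8, -5, -8, -9, -7, -9, -7, -8, -10, -9, -9, -4, -7, -5, -6, -7, -6, -12, -7, 28, 74, 71, 67, 72, 72, 69]
tin proj [[318.85, 173.62], [319.49, 167.58], [320.35, 159.35]]
scene [5.22121e+02 7.65560e+01 2.02000e-01 3.61950e+01] 0.77
top [5.20056e+02 7.43860e+01 2.00000e-01 3.73600e+01] 0.45
```

The tin hangs upright over the lane. Its scene-view centre line at column 319.5 matches the lane centre to within about 1 mm, so y = 75 stands. Now I lower it slowly into the channel.

carry_out(targets=[{"dp": [0, 0, 10], "yaw": 0}, {"dp": [0, 0, 18], "yaw": 0}, {"dp": [0, 0, 24], "yaw": 0}, {"dp": [0, 0, 28], "yaw": 0}, {"dp": [0, 0, 31], "yaw": 0}, {"dp": [0, 0, 33], "yaw": 0}, {"dp": [0, 0, 33], "yaw": 0}])

```text
clock: 10.52
eef_pos: [520.7, 75.2, 123.2]
tcp_rot: [-3.142, 0.0, 0.2]
contact_force: [0.0, -0.0, -2.4]
opening: 0.688
grasp_force: 33.8
```

carry_out(targets=[{"dp": [0, 0, 2], "yaw": 0}, {"dp": [0, 0, 4], "yaw": 0}, {"dp": [0, 0, 6], "yaw": 0}, {"dp": [0, 0, 8], "yaw": 0}, {"dp": [0, 0, 9], "yaw": 0}, {"dp": [0, 0, 9], "yaw": 0}])

```text
clock: 11.28
eef_pos: [520.7, 75.1, 114.1]
tcp_rot: [-3.142, 0.0, 0.2]
contact_force: [-0.2, -0.3, -2.8]
opening: 0.693
grasp_force: 33.8
```

carry_out(targets=[{"dp": [0, 0, 1], "yaw": 0}, {"dp": [0, 0, 2], "yaw": 0}, {"dp": [0, 0, 2.5], "yaw": 0}, {"dp": [0, 0, 2.5], "yaw": 0}])

```text
clock: 11.78
eef_pos: [520.8, 75.1, 111.7]
tcp_rot: [-3.142, 0.0, 0.2]
contact_force: [-0.8, -0.2, -2.1]
opening: 0.691
grasp_force: 33.8
```

carry_out(targets=[{"dp": [0, 0, 1], "yaw": 0}, {"dp": [0, 0, 2], "yaw": 0}, {"dp": [0, 0, 2], "yaw": 0}])

```text
clock: 12.15
eef_pos: [521.7, 75.3, 110.5]
tcp_rot: [3.142, -0.002, 0.2]
contact_force: [-0.3, 0.6, 6.6]
opening: 0.693
grasp_force: 34.8
```

carry_out(targets=[{"dp": [0, 0, 0], "yaw": 0}, {"dp": [0, 0, 1], "yaw": 0}, {"dp": [0, 0, 2], "yaw": 0}, {"dp": [0, 0, 3], "yaw": 0}, {"dp": [0, 0, 3], "yaw": 0}], grip_force=20)

```text
clock: 12.78
eef_pos: [523.5, 75.6, 108.4]
tcp_rot: [3.141, -0.005, 0.2]
contact_force: [3.2, 0.3, 9.3]
opening: 0.69
grasp_force: 35.5
```

carry_out(targets=[{"dp": [0, 0, 0], "yaw": 0}, {"dp": [0, 0, 0], "yaw": 0}, {"dp": [0, 0, 0], "yaw": 0}, {"dp": [0, 0, 0], "yaw": 0}], fingers=0.6)

```text
clock: 13.28
eef_pos: [520.6, 75.1, 106.5]
tcp_rot: [-3.142, 0.0, 0.2]
contact_force: [-0.0, -0.1, -0.6]
opening: 0.797
grasp_force: 0.0
```

carry_out(targets=[{"dp": [0, 0, 0], "yaw": 0}, {"dp": [0, 0, 0], "yaw": 0}, {"dp": [0, 0, 0], "yaw": 0}, {"dp": [0, 0, -20], "yaw": 0}, {"dp": [0, 0, -55], "yaw": 0}, {"dp": [-40, 0, -70], "yaw": 0}, {"dp": [-80, 0, -70], "yaw": 0}, {"dp": [-110, 0, -70], "yaw": 0}, {"dp": [-110, 0, -70], "yaw": 0}], fingers=1)

```text
clock: 14.4
eef_pos: [411.1, 52.9, 176.7]
tcp_rot: [-3.142, 0.001, 0.2]
contact_force: [0.6, -0.3, 1.5]
opening: 0.997
grasp_force: 0.0
```

```bash
python3 - <<'E'
from h import *
for n in("scene","top"): cv2.imwrite(f"pics/{n}3.png",r.grab_frame(n)[:,:,::-1])
a=crop(0,"pics/top3.png",145,125,75,110,5); b=crop(0,"pics/scene3.png",280,125,80,110,5)
cv2.imwrite("pics/g3.png",np.hstack([a,b])); print(r.sense()['eef_pos'],r.sense()['clock'])
E
```

```text
[413.68497109  53.3767493  177.09276647] 14.5
```

View pics/g3.png

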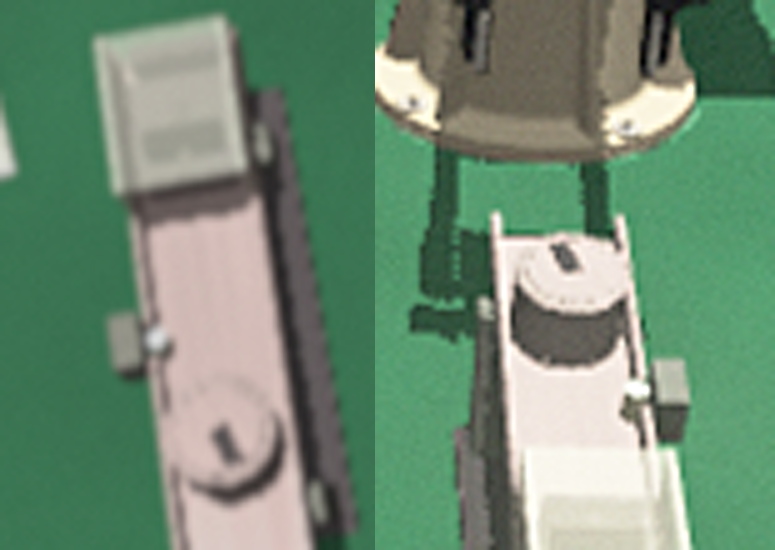

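The tin stands in the lane, square to its floor, with its top centre at about (190.2,211.4) in the raw top image and (318.6,178.6) in the scene image. I'll check its lane coordinates.

```bash
python3 - <<'E'
from h import *
from fit import lane,least_squares
for n,uv,L in(("top",(190.2,211.4),[520.06,74.39,.2]),("scene",(318.6,178.6),[522.1,76.56,.202])):
    f=least_squares(lambda q:proj(n,lane(L,[[q[0],q[1],42]]))[0]-uv,[0,0]); print(n,f.x.round(1))
E
```

```text
top [-5.1 -4.6]
scene [-2.4 -1.7]
```

The tin is at lane x ≈ -4, y ≈ -2 (resting near the -y wall) and flat. Next I shut the fingers and come down behind it at lane x ≈ -55, tips about 8 mm above the floor.

carry_out(targets=[{"dp": [30, 0, 0], "yaw": 0}, {"dp": [56, 0, 0], "yaw": 0}, {"dp": [56, 0, 0], "yaw": 0}, {"dp": [56, 0, 0], "yaw": 0}, {"dp": [56, 0, 0], "yaw": 0}, {"dp": [56, 0, 0], "yaw": 0}, {"dp": [56, 0, 0], "yaw": 0}, {"dp": [56, 0, 0], "yaw": 0}], fingers=-1)

```text
clock: 15.5
eef_pos: [467.8, 64.4, 176.8]
tcp_rot: [3.142, -0.0, 0.2]
contact_force: [0.4, -0.2, -0.1]
opening: 0.002
grasp_force: 0.0
```

carry_out(targets=[{"dp": [0, 0, 20], "yaw": 0}, {"dp": [0, 0, 36], "yaw": 0}, {"dp": [0, 0, 48], "yaw": 0}, {"dp": [0, 0, 57], "yaw": 0}, {"dp": [0, 0, 63], "yaw": 0}, {"dp": [0, 0, 67], "yaw": 0}, {"dp": [0, 0, 68], "yaw": 0}, {"dp": [0, 0, 68], "yaw": 0}])

```text
clock: 16.5
eef_pos: [468.0, 64.4, 108.9]
tcp_rot: [3.142, -0.0, 0.2]
contact_force: [-0.4, -0.8, -0.3]
opening: 0.001
grasp_force: 0.0
```

carry_out(targets=[{"dp": [3.9, 0, 0.8], "yaw": 0}, {"dp": [7.8, 0, 1.7], "yaw": 0}, {"dp": [11.7, 0, 2.5], "yaw": 0}, {"dp": [15.6, 0, 3.3], "yaw": 0}, {"dp": [19.6, 0, 4.2], "yaw": 0}, {"dp": [23.5, 0, 5.0], "yaw": 0}, {"dp": [27.4, 0, 5.8], "yaw": 0}, {"dp": [31.3, 0, 6.7], "yaw": 0}, {"dp": [35.2, 0, 7.5], "yaw": 0}, {"dp": [39.1, 0, 8.3], "yaw": 0}, {"dp": [43, 0, 9.2], "yaw": 0}, {"dp": [47, 0, 10], "yaw": 0}])

```text
clock: 18.0
eef_pos: [514.1, 73.8, 98.6]
tcp_rot: [-3.142, 0.0, 0.2]
contact_force: [-1.7, 0.3, 0.7]
opening: -0.001
grasp_force: 0.6
```

carry_out(targets=[{"dp": [2, 0, 0.4], "yaw": 0}, {"dp": [4, 0, 0.9], "yaw": 0}, {"dp": [6, 0, 1.3], "yaw": 0}, {"dp": [8, 0, 1.7], "yaw": 0}, {"dp": [10, 0, 2.1], "yaw": 0}, {"dp": [12, 0, 2.6], "yaw": 0}, {"dp": [14, 0, 3], "yaw": 0}, {"dp": [16, 0, 3.4], "yaw": 0}, {"dp": [18, 0, 3.8], "yaw": 0}])

```text
clock: 19.12
eef_pos: [530.5, 76.8, 94.9]
tcp_rot: [3.141, 0.002, 0.2]
contact_force: [-7.0, -4.3, 5.6]
opening: 0.0
grasp_force: 3.8
```

carry_out(targets=[{"dp": [2, 0, 0.4], "yaw": 0}, {"dp": [4, 0, 0.9], "yaw": 0}, {"dp": [6, 0, 1.3], "yaw": 0}, {"dp": [8, 0, 1.7], "yaw": 0}, {"dp": [10, 0, 2.1], "yaw": 0}, {"dp": [12, 0, 2.6], "yaw": 0}, {"dp": [14, 0, 3], "yaw": 0}, {"dp": [16, 0, 3.4], "yaw": 0}, {"dp": [18, 0, 3.8], "yaw": 0}])

```text
clock: 20.25
eef_pos: [549.1, 81.1, 91.0]
tcp_rot: [-3.141, 0.0, 0.2]
contact_force: [-4.2, -0.7, 2.9]
opening: -0.003
grasp_force: 2.4
```

carry_out(targets=[{"dp": [2, 0, 0.4], "yaw": 0}, {"dp": [4, 0, 0.9], "yaw": 0}, {"dp": [6, 0, 1.3], "yaw": 0}, {"dp": [8, 0, 1.7], "yaw": 0}, {"dp": [10, 0, 2.1], "yaw": 0}, {"dp": [12, 0, 2.6], "yaw": 0}, {"dp": [14, 0, 3], "yaw": 0}])

```text
clock: 21.12
eef_pos: [563.3, 83.7, 88.1]
tcp_rot: [3.141, -0.001, 0.2]
contact_force: [-0.5, -0.5, 1.2]
opening: -0.0
grasp_force: 0.5
```

carry_out(targets=[{"dp": [2, 0, 0.4], "yaw": 0}, {"dp": [4, 0, 0.9], "yaw": 0}, {"dp": [6, 0, 1.3], "yaw": 0}, {"dp": [8, 0, 1.7], "yaw": 0}, {"dp": [10, 0, 2.1], "yaw": 0}, {"dp": [12, 0, 2.6], "yaw": 0}])

```text
clock: 21.88
eef_pos: [574.8, 86.1, 85.5]
tcp_rot: [-3.142, -0.0, 0.2]
contact_force: [-2.3, 0.3, 1.2]
opening: 0.0
grasp_force: 1.0
```

```bash
python3 - <<'E'
from h import *
for n in("scene","top"): cv2.imwrite(f"pics/{n}4.png",r.grab_frame(n)[:,:,::-1])
a=crop(0,"pics/top4.png",145,125,75,110,5); b=crop(0,"pics/scene4.png",280,145,80,110,5)
cv2.imwrite("pics/g4.png",np.hstack([a,b])); print(r.sense()['eef_pos'],r.sense()['clock'],r.sense()['contact_force'])
E
```

```text
[574.96362437  86.16327182  85.44500001] 21.975 [-0.90586661  0.17124365 -0.57359459]
```

View pics/g4.png

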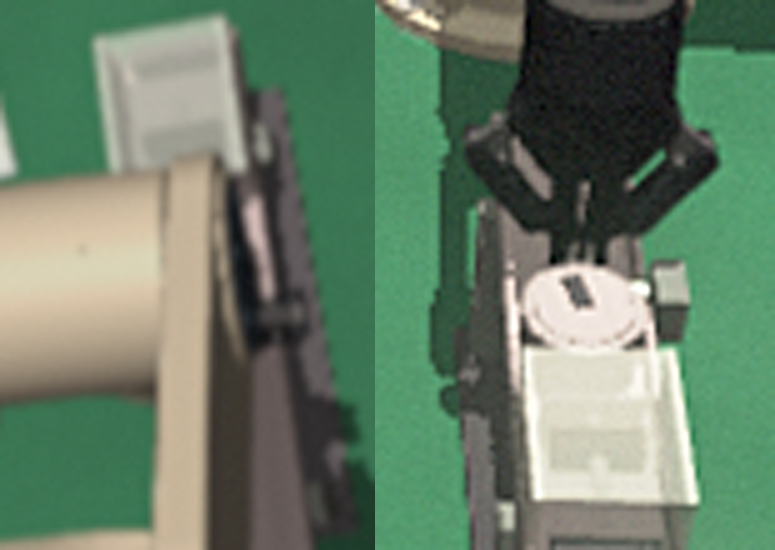

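The tin is flat, past the roller, and its front is entering the hood mouth: top centre at about (322.0,205.6) in the raw scene image. I'll convert that to lane x.

```bash
python3 - <<'E'
from h import *
from fit import lane,least_squares
f=least_squares(lambda q:proj("scene",lane([522.1,76.56,.202],[[q[0],q[1],42]]))[0]-(322.0,205.6),[80,0]); print(f.x.round(1))
E
```

```text
[94.1 -0.5]
```

carry_out(targets=[{"dp": [2, 0, 0.4], "yaw": 0}, {"dp": [4, 0, 0.9], "yaw": 0}, {"dp": [6, 0, 1.3], "yaw": 0}, {"dp": [8, 0, 1.7], "yaw": 0}, {"dp": [9, 0, 1.9], "yaw": 0}])

```text
clock: 22.6
eef_pos: [583.6, 87.9, 83.5]
tcp_rot: [-3.142, 0.0, 0.2]
contact_force: [-1.1, -0.1, 1.3]
opening: -0.005
grasp_force: 0.9
```

carry_out(targets=[{"dp": [0.7, 0, 0.1], "yaw": 0}, {"dp": [1.4, 0, 0.3], "yaw": 0}, {"dp": [2, 0, 0.4], "yaw": 0}])

```text
clock: 22.98
eef_pos: [585.4, 88.3, 83.2]
tcp_rot: [-3.142, 0.0, 0.2]
contact_force: [-1.8, 0.4, 1.1]
opening: 0.002
grasp_force: 0.7
```

carry_out(targets=[{"dp": [0.7, 0, 0.1], "yaw": 0}, {"dp": [1.4, 0, 0.3], "yaw": 0}, {"dp": [2, 0, 0.4], "yaw": 0}])

```text
clock: 23.35
eef_pos: [587.4, 88.7, 82.7]
tcp_rot: [3.142, 0.0, 0.2]
contact_force: [-1.2, 0.5, 0.6]
opening: -0.002
grasp_force: 0.6
```

carry_out(targets=[{"dp": [0.7, 0, 0.1], "yaw": 0}, {"dp": [1.4, 0, 0.3], "yaw": 0}, {"dp": [2, 0, 0.4], "yaw": 0}])

```text
clock: 23.72
eef_pos: [589.4, 89.1, 82.4]
tcp_rot: [-3.142, 0.0, 0.2]
contact_force: [-0.6, 0.3, 0.5]
opening: 0.001
grasp_force: 0.5
```

carry_out(targets=[{"dp": [0.7, 0, 0.1], "yaw": 0}, {"dp": [1.4, 0, 0.3], "yaw": 0}, {"dp": [2, 0, 0.4], "yaw": 0}])

```text
clock: 24.1
eef_pos: [591.4, 89.5, 82.0]
tcp_rot: [-3.142, 0.0, 0.2]
contact_force: [-0.5, 0.9, 0.8]
opening: -0.001
grasp_force: 0.5
```

carry_out(targets=[{"dp": [0.7, 0, 0.1], "yaw": 0}, {"dp": [1.4, 0, 0.3], "yaw": 0}, {"dp": [2, 0, 0.4], "yaw": 0}])

```text
clock: 24.48
eef_pos: [593.3, 89.9, 81.6]
tcp_rot: [-3.142, -0.0, 0.2]
contact_force: [-0.8, 0.5, 0.1]
opening: 0.004
grasp_force: 0.4
```

carry_out(targets=[{"dp": [0.7, 0, 0.1], "yaw": 0}, {"dp": [1.4, 0, 0.3], "yaw": 0}, {"dp": [2, 0, 0.4], "yaw": 0}])

```text
clock: 24.85
eef_pos: [595.1, 90.2, 81.1]
tcp_rot: [-3.142, 0.0, 0.2]
contact_force: [-2.0, -0.7, 1.2]
opening: 0.001
grasp_force: 1.0
```

carry_out(targets=[{"dp": [0.5, 0, 0.1], "yaw": 0}, {"dp": [1, 0, 0.2], "yaw": 0}, {"dp": [1.5, 0, 0.3], "yaw": 0}])

```text
clock: 25.22
eef_pos: [596.2, 90.5, 80.8]
tcp_rot: [-3.142, 0.001, 0.2]
contact_force: [-5.4, -1.4, 2.3]
opening: 0.001
grasp_force: 2.8
```

carry_out(targets=[{"dp": [0.3, 0, 0.1], "yaw": 0}, {"dp": [0.5, 0, 0.1], "yaw": 0}, {"dp": [0.5, 0, 0.1], "yaw": 0}])

```text
clock: 25.6
eef_pos: [596.5, 90.5, 80.7]
tcp_rot: [-3.142, 0.001, 0.2]
contact_force: [-5.0, -0.7, 3.6]
opening: 0.0
grasp_force: 3.2
```

The stop is felt (about 5 N along the lane, yielding). I'll ease off slowly, then back away up the lane and lift clear.

carry_out(targets=[{"dp": [-0.4, 0, -0.1], "yaw": 0}, {"dp": [-0.8, 0, -0.2], "yaw": 0}, {"dp": [-1.2, 0, -0.3], "yaw": 0}, {"dp": [-1.6, 0, -0.3], "yaw": 0}, {"dp": [-2, 0, -0.4], "yaw": 0}, {"dp": [-2.5, 0, -0.5], "yaw": 0}, {"dp": [-3, 0, -0.6], "yaw": 0}, {"dp": [-4, 0, -0.9], "yaw": 0}, {"dp": [-6, 0, -1.3], "yaw": 0}, {"dp": [-10, 0, -2.1], "yaw": 0}, {"dp": [-16, 0, -3.4], "yaw": 0}, {"dp": [-24, 0, -5.1], "yaw": 0}])

```text
clock: 27.1
eef_pos: [573.1, 85.8, 86.0]
tcp_rot: [-3.142, 0.0, 0.2]
contact_force: [-1.2, 0.2, 0.4]
opening: -0.005
grasp_force: 0.0
```

carry_out(targets=[{"dp": [-10, 0, -2], "yaw": 0}, {"dp": [-20, 0, -10], "yaw": 0}, {"dp": [-30, 0, -50], "yaw": 0}, {"dp": [-50, 0, -100], "yaw": 0}, {"dp": [-100, 0, -120], "yaw": 0}, {"dp": [-150, 0, -120], "yaw": 0}, {"dp": [-170, 0, -120], "yaw": 0}, {"dp": [-170, 0, -120], "yaw": 0}])

```text
clock: 28.1
eef_pos: [406.4, 51.9, 206.4]
tcp_rot: [3.142, -0.001, 0.2]
contact_force: [-0.1, -0.4, 0.4]
opening: 0.003
grasp_force: 0.0
```

```bash
python3 - <<'E'
from h import *
for n in("scene","top"): cv2.imwrite(f"pics/{n}5.png",r.grab_frame(n)[:,:,::-1])
a=crop(0,"pics/top5.png",145,120,75,110,5); b=crop(0,"pics/scene5.png",280,145,80,110,5)
cv2.imwrite("pics/g5.png",np.hstack([a,b])); print(r.sense()['eef_pos'],r.sense()['clock'],r.sense()['contact_force'])
E
```

```text
[408.38338658  52.24937976 206.37743285] 28.2 [0.70174932 0.42582905 1.2937702 ]
```

View pics/g5.png

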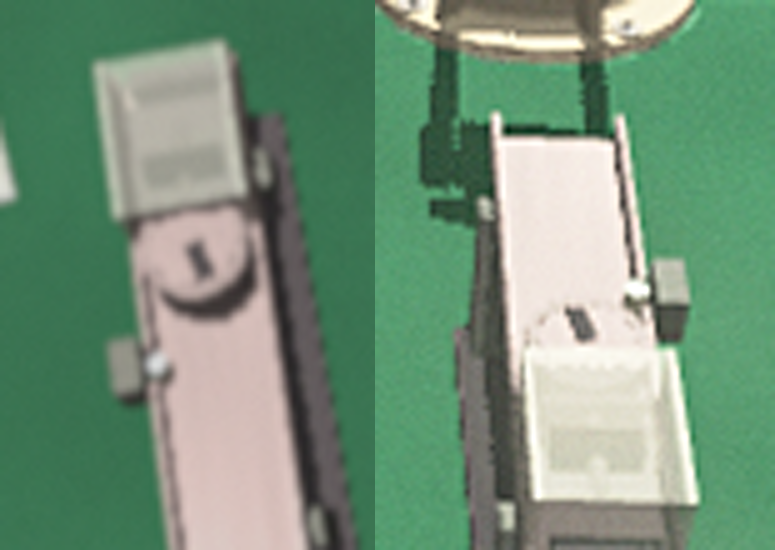

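The last view shows the tin flat, its front under the hood and its rear outside, centred in the lane, with the arm clear. The stop was felt at about 5 N and eased off slowly, so I'm handing in.

```bash
python3 -c "
from rig import r
print(r.sign_off())"
```

```text
the job is handed in; nothing more can be done
None
```

The tin was loaded flat in the lane, pushed past the roller and under the hood until I felt the stop at about 5 N, then left there upright with the arm clear. I handed the job in at about 28 s; no verdict came back, and its final bearing on the stop is inferred from that push, not measured.

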